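# Transfer the shift's samples to the carry rack in reverse order

## Robot

A 6-joint arm with a two-finger parallel gripper is mounted at the origin on the work surface. World frame = base frame: x ahead of the robot, y to its left, z up, the work surface at z = 0. Lengths are in m, angles in rad, forces in N, time in s.
With the tool pointing down it reaches from about 0.3 to 0.775 m from the base axis. Payload 14.6 kg.
Tool frame: the origin (TCP) lies at the centre of the arm's flange, where the gripper is bolted on; the fingertips stand 199 mm ahead of it and the grasp point (between the pads) lies 180 mm ahead of it; z points along the fingers, y is the line along which they close (so a half turn about z gives the same grasp; the last joint's range is limited). The gripper opens to 94 mm and grips with 3 to 60 N. Pads are 16 mm wide; open, the fingers measure 119 mm over their backs; the gripper's body (75 mm by 177 mm) begins 78 mm behind the grasp point.
Start: joints at [-1.401, 0.3, 1.521, -0, 1.321, -0.067], TCP at [0.129, -0.535, 0.405] pointing down, gripper open.
Joint ranges: [-3.03, 3.03], [-0.79, 2.21], [0.23, 2.52], [-1.04, 4.18], [0, 3.07], [-2.55, 2.55]. Speed limits (rad/s): [2.22, 2.22, 2.57, 3.14, 3.14, 3.14].

## Interface

Orientations are given as [roll, pitch, yaw] about the fixed x, y, z axes, in that order (R = Rz(yaw) Ry(pitch) Rx(roll)).
In Python, from station import ctrl gives the robot as it stands. The module is installed in compiled form; this text tells all that it offers.
- The arm moves only by the tool servo_tool, never from a script. Its argument "motion" is a list of rows, each a list of 5 numbers: the closure, from 0 (fully open) to 1 (shut), then the shift along the world's x, y, z in cm, then the turn about the world's z in degrees. A call has 1 to 20 rows; each row is the pose to reach, as a shift and turn from the pose commanded when the call began; what a row does not reach only later rows make up. A row lasts 1/8 s, in which the tool goes at most 62.5 mm and 10.7 degrees, less where a joint would pass 70% of its speed; a pose out of reach is approached as far as the arm can. A call with a gripper value outside its range is refused whole. The fingers move at their own pace and stop on an object; "squeeze" is the grip in N (left out, the last holds). Time passes only in rows, so rows that repeat a pose let the fingers close. It gives the time, the measured TCP pose, the force, the opening and the grip force at its end, in the units of the state.
- ctrl.get_obs(): the state, without advancing time (a new reading comes with each control period).
- ctrl.camera(name): name is "scene" or "top" or "wrist"; returns a dict with "image" (420x560x3 uint8, red, green, blue), "fx", "fy", "cx", "cy" (pixels), "camera_from_world" (4x4, takes a point from world to camera coordinates); the wrist camera has in their place "hand_eye" (4x4, takes a point from camera to tool coordinates, whose origin is the TCP and whose axes are the flange's). Camera axes: x right, y up, looking along -z (the intrinsics and any distortion apply to the point x, -y, -z); pixel columns grow to the right and rows downward; lengths in m; the calibration is good to about 2 mm. A picture is of the moment at which its call begins: read the wrist's pose just before it. There is no depth.
- ctrl.hand_in(): hands the job in; it is judged then, once.
The state is a dict: "time_s": time; "qpos": joint angles; "joint_vel": joint speeds; "tau": joint torques, N m; "ee_pos": TCP position; "eef_rot": TCP orientation; "force": force on the tool from outside, world axes, zero at the start; "moment": the same for the moment, N m; "grip_width": finger opening in m; "grip_force": force on a finger pad.
Only numpy, scipy, OpenCV 4.12 (cv2) and the standard library are available. Lean on these libraries where they do the work, as an engineer would, in place of code of your own. Each camera call takes 0.05 s, during which the arm holds its last target. There are 200 camera calls.

## Task

Move the four sample containers from the full rack to the empty one in reverse order, since the lab unloads that one from its handle end: the container now nearest the full rack's handle goes to the place farthest from the empty rack's handle, the next to the next place, and so on, until the one now farthest from its handle stands nearest the other. Leave each standing upright in the middle of its own pad, and do not tip any of them over.

Things in the scene. Friction and masses are not known exactly. Their poses are not given: they have to be found in the camera images.
- bottle_mid (a point): The tallest container: round white plastic bottle, body 44 mm across and straight for its lower 76 mm, with a narrow grey screw cap (31 mm across), 104 mm high in all. Point: its centre, half-way up; z up, x and y its own. Loose, 0.1 to 0.25 kg; starts in any place of the full rack, its x within 9 degrees of the row.
- jar_mid (a point): Round glass jar with a flat steel lid, 56 mm across (lid 58 mm), 68 mm high. Point: its centre, half-way up; z up, x and y its own. Loose, 0.1 to 0.25 kg; starts in any place of the full rack, its x within 9 degrees of the row.
- canister_mid (a point): Square aluminium canister, 46 x 46 mm (along its x and y), straight for its lower 74 mm, with a small round dark lid (40 mm across), 82 mm high in all. Point: its centre, half-way up; z up, x and y its own. Loose, 0.1 to 0.25 kg; starts in any place of the full rack, its x within 9 degrees of the row.
- tub_mid (a point): Oblong white plastic tub with a grey lid, 60 mm along its x, 36 mm along its y (lid 62 x 38 mm), 72 mm high. Point: its centre, half-way up; z up, x and y its own. Loose, 0.1 to 0.25 kg; starts in any place of the full rack, its x within 9 degrees of the row.
- bottle_pad: The fixed dark rubber pad, 64 mm square and 4 mm thick, of that place of the full rack where the bottle stands at the start. Origin: centre of its underside, 8 mm above the table; axes as the full rack's. It stays put and so records where the bottle stood.
- jar_pad: The fixed dark rubber pad, 64 mm square and 4 mm thick, of that place of the full rack where the jar stands at the start. Origin: centre of its underside, 8 mm above the table; axes as the full rack's. It stays put and so records where the jar stood.
- canister_pad: The fixed dark rubber pad, 64 mm square and 4 mm thick, of that place of the full rack where the canister stands at the start. Origin: centre of its underside, 8 mm above the table; axes as the full rack's. It stays put and so records where the canister stood.
- tub_pad: The fixed dark rubber pad, 64 mm square and 4 mm thick, of that place of the full rack where the tub stands at the start. Origin: centre of its underside, 8 mm above the table; axes as the full rack's. It stays put and so records where the tub stood.
- full_rack: Rack holding all four containers at the start: fixed steel rack 335 x 100 mm. Origin: underside on the table, mid-row; x along the row. Four places, dark pads 64 mm square with tops 12 mm above the table, at x = -120, -40, 40, 120 mm, y = 0. One black upright handle (65 mm high, 82 wide) at its -x end, x = -178. Side rims at y = +-47 are 12 mm high, pins between places 20, end lips 22.
- empty_rack: Rack that is empty at the start, the same make: fixed steel rack 335 x 100 mm. Origin: underside on the table, mid-row; x along the row. Four places, dark pads 64 mm square with tops 12 mm above the table, at x = -120, -40, 40, 120 mm, y = 0. One black upright handle (65 mm high, 82 wide) at its -x end, x = -178. Side rims at y = +-47 are 12 mm high, pins between places 20, end lips 22.

How it is judged:
At the end, for the whole second after the job is handed in: All four stand upright (0.1 rad) and at rest on the empty rack, each within 15 mm along and across it of the centre of its place and within 6 mm of resting height; a container that began at x on the full rack is at -x on the empty one (((x of bottle_pad in the frame of full_rack between -0.14 and -0.1 m and x of bottle_mid in the frame of empty_rack between 0.105 and 0.135 m) or (x of bottle_pad in the frame of full_rack between -0.06 and -0.02 m and x of bottle_mid in the frame of empty_rack between 0.025 and 0.055 m) or (x of bottle_pad in the frame of full_rack between 0.02 and 0.06 m and x of bottle_mid in the frame of empty_rack between -0.055 and -0.025 m) or (x of bottle_pad in the frame of full_rack between 0.1 and 0.14 m and x of bottle_mid in the frame of empty_rack between -0.135 and -0.105 m)) and y of bottle_mid in the frame of empty_rack between -0.015 and 0.015 m and z of bottle_mid in the frame of empty_rack between 0.058 and 0.07 m and angle between each of bottle_mid, jar_mid, canister_mid, tub_mid's own z axis and vertical below 0.1 rad and linear speed of each of bottle, jar, canister, tub below 0.02 m/s and ((x of jar_pad in the frame of full_rack between -0.14 and -0.1 m and x of jar_mid in the frame of empty_rack between 0.105 and 0.135 m) or (x of jar_pad in the frame of full_rack between -0.06 and -0.02 m and x of jar_mid in the frame of empty_rack between 0.025 and 0.055 m) or (x of jar_pad in the frame of full_rack between 0.02 and 0.06 m and x of jar_mid in the frame of empty_rack between -0.055 and -0.025 m) or (x of jar_pad in the frame of full_rack between 0.1 and 0.14 m and x of jar_mid in the frame of empty_rack between -0.135 and -0.105 m)) and y of jar_mid in the frame of empty_rack between -0.015 and 0.015 m and z of jar_mid in the frame of empty_rack between 0.04 and 0.052 m and ((x of canister_pad in the frame of full_rack between -0.14 and -0.1 m and x of canister_mid in the frame of empty_rack between 0.105 and 0.135 m) or (x of canister_pad in the frame of full_rack between -0.06 and -0.02 m and x of canister_mid in the frame of empty_rack between 0.025 and 0.055 m) or (x of canister_pad in the frame of full_rack between 0.02 and 0.06 m and x of canister_mid in the frame of empty_rack between -0.055 and -0.025 m) or (x of canister_pad in the frame of full_rack between 0.1 and 0.14 m and x of canister_mid in the frame of empty_rack between -0.135 and -0.105 m)) and y of canister_mid in the frame of empty_rack between -0.015 and 0.015 m and z of canister_mid in the frame of empty_rack between 0.047 and 0.059 m and ((x of tub_pad in the frame of full_rack between -0.14 and -0.1 m and x of tub_mid in the frame of empty_rack between 0.105 and 0.135 m) or (x of tub_pad in the frame of full_rack between -0.06 and -0.02 m and x of tub_mid in the frame of empty_rack between 0.025 and 0.055 m) or (x of tub_pad in the frame of full_rack between 0.02 and 0.06 m and x of tub_mid in the frame of empty_rack between -0.055 and -0.025 m) or (x of tub_pad in the frame of full_rack between 0.1 and 0.14 m and x of tub_mid in the frame of empty_rack between -0.135 and -0.105 m)) and y of tub_mid in the frame of empty_rack between -0.015 and 0.015 m and z of tub_mid in the frame of empty_rack between 0.042 and 0.054 m); the robot touches nothing.
It fails at once if a container is tipped over (angle between any of bottle_mid, jar_mid, canister_mid, tub_mid's own z axis and vertical above 0.9 rad).
It also fails if it takes over 104 s, if anything falls off the work surface, if the arm or the gripper's body presses on something with over 40 N, if the wrist force passes 120 N, or if a joint passes its speed limit or range.

## Working session

There is one attempt and no reset: what is moved stays moved. The work goes in short steps, Python scripts to look and compute and a tool call to move; the robot and the scene stay as the last step left them, time stands still between calls to the robot, and variables do not carry over. Pictures are saved under pics/ and viewed, at most 14 in all, crops included, and the job is handed in when it is done.

Besides the shell and the picture viewer there is one more tool, called after "Emit:" in YAML: its name, and indented under it one key for each argument. servo_tool: Moves the arm, as the interface text tells. Its arguments: {"type":"object","properties":{"motion":{"type":"array","items":{"type":"array","items":{"type":"number"}}},"squeeze":{"type":"number"}},"required":["motion"]}

```bash
mkdir -p pics; python3 - <<'E'
from station import ctrl
import cv2,numpy as np
o=ctrl.get_obs();print({k:np.round(v,3).tolist() for k,v in o.items()})
for n in("top","scene"):
    c=ctrl.camera(n);cv2.imwrite(f"pics/{n}1.png",c["image"][:,:,::-1])
    print(n,c["fx"],c["cx"],c["cy"],np.round(c["camera_from_world"],4).tolist(),c.keys())
E
```

```text
{'time_s': 0.0, 'qpos': [-1.401, 0.3, 1.522, -0.0, 1.321, -0.067], 'joint_vel': [0.0, 0.001, 0.001, 0.0, -0.002, -0.0], 'tau': [-0.0, -53.181, -35.273, 0.071, 0.024, -0.0], 'ee_pos': [0.129, -0.535, 0.404], 'eef_rot': [-3.14, -0.0, 0.237], 'force': [-0.242, 1.278, -0.581], 'moment': [0.038, -0.038, -0.003], 'grip_force': 0.0, 'grip_width': 0.094}
top 429.91719177356555 282.23091702516797 209.45018363143268 [[0.0153, -0.9998, 0.0149, -0.0305], [0.9959, 0.0165, 0.0888, -0.5332], [-0.089, 0.0135, 0.9959, -1.0968], [0.0, 0.0, 0.0, 1.0]] dict_keys(['image', 'fx', 'fy', 'cx', 'cy', 'camera_from_world'])
scene 389.5180279145165 273.97109772409453 206.31703991552163 [[-0.8384, 0.5451, -0.002, 0.4465], [-0.4362, -0.6687, 0.6022, 0.1702], [0.3269, 0.5057, 0.7984, -0.9636], [0.0, 0.0, 0.0, 1.0]] dict_keys(['image', 'fx', 'fy', 'cx', 'cy', 'camera_from_world'])
```

View pics/top1.png

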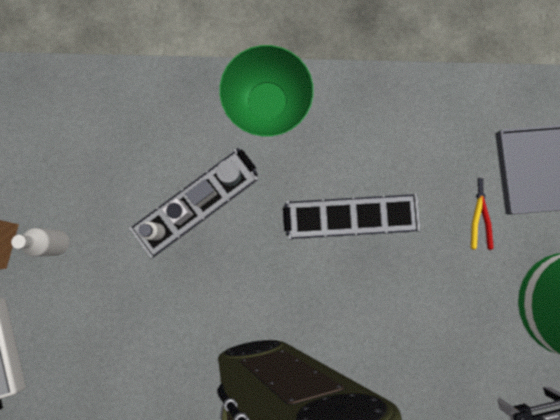

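View pics/scene1.png

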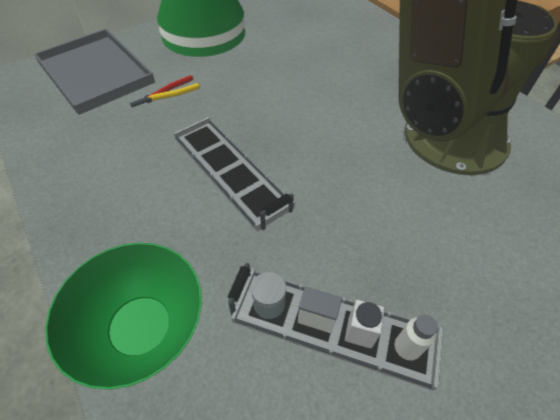

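The top view shows the full rack with its handle at about (247,160). From the handle, the order is jar (230,175), tub (203,193), canister (179,210), bottle (151,230). The empty rack's handle is at (287,219), with pads at about (308,218) to (400,214). The scene view agrees with this order. Next I'll turn these into positions.

```bash
cat > h.py <<'E'
from station import ctrl
import cv2,numpy as np
from scipy.spatial.transform import Rotation as R
def cam(n):
    o=ctrl.get_obs(); c=ctrl.camera(n)
    if n=="wrist":
        T=np.eye(4);T[:3,:3]=R.from_euler("xyz",o["eef_rot"]).as_matrix();T[:3,3]=o["ee_pos"]
        c["wc"]=T@c["hand_eye"]
    else: c["wc"]=np.linalg.inv(c["camera_from_world"])
    return c
def px2w(c,u,v,z):
    d=c["wc"][:3,:3]@np.array([(u-c["cx"])/c["fx"],-(v-c["cy"])/c["fy"],-1]);p=c["wc"][:3,3]
    return p+d*(z-p[2])/d[2]
def w2px(c,p):
    q=np.linalg.inv(c["wc"])@np.append(p,1)
    return np.array([c["cx"]-c["fx"]*q[0]/q[2],c["cy"]+c["fy"]*q[1]/q[2]])
E
python3 - <<'E'
from h import *
c=cam("top");im=c["image"]
g=im.max(2);m=(g<45).astype(np.uint8)
n,l,s,ce=cv2.connectedComponentsWithStats(m)
for i in range(1,n):
    if 60<s[i,4]<2000 and 270<ce[i,0]<430 and ce[i,1]<250: print(s[i],ce[i],px2w(c,*ce[i],.012).round(4))
h=px2w(c,287,219,.065);print("handle",h)
# full rack fair estimates of tops
for n_,u,v,z in(("jar",231,174,.08),("tub",205,189,.084),("can",175,205,.094),("bot",146,228,.116)):print(n_,px2w(c,u,v,z).round(4))
for u,v in((130,230),(152,258),(258,178),(236,150)):print(px2w(c,u,v,.012).round(4))
cv2.imwrite("pics/t2.png",cv2.resize(im[140:265,120:270],None,fx=5,fy=4.7,interpolation=cv2.INTER_CUBIC)[:,:,::-1])
E
```

```text
[387 202  24  23 478] [398.47698745 213.10878661] [ 0.53   -0.3296  0.012 ]
[357 204  24  23 480] [368.38541667 214.95416667] [ 0.5238 -0.2498  0.012 ]
[283 207   8  24 134] [286.47761194 218.6119403 ] [ 0.5107 -0.0337  0.012 ]
[297 207  23  24 482] [308.093361   218.61618257] [ 0.5116 -0.0906  0.012 ]
[327 206  23  23 477] [338.19706499 216.72327044] [ 0.5179 -0.17    0.012 ]
handle [ 0.50609053 -0.03375785  0.065     ]
jar [0.6151 0.1077 0.08  ]
tub [0.5758 0.1704 0.084 ]
can [0.5339 0.2404 0.094 ]
bot [0.4758 0.3017 0.116 ]
[0.4742 0.3743 0.012 ]
[0.4025 0.3141 0.012 ]
[0.6173 0.0433 0.012 ]
[0.6916 0.1034 0.012 ]
```

View pics/t2.png

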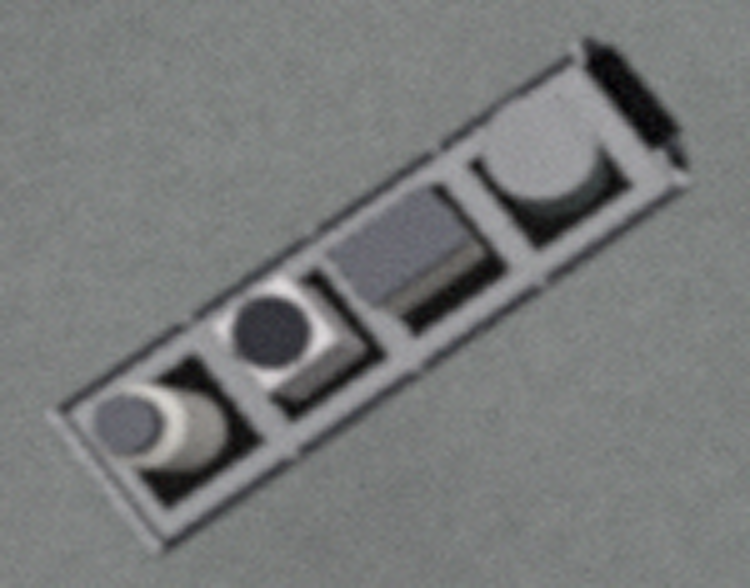

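The crop shows the jar lid at (228,172), tub lid at (200,192), canister lid at (174,211) and bottle cap at (146,230) in full-image pixels. The tub and canister are turned slightly from the row.

```bash
python3 - <<'E'
from h import *
c=cam("top")
P=[px2w(c,*a) for a in((228,171.9,.08),(200,192.1,.084),(174,210.6,.094),(146,230.4,.116))]
print(np.round(P,4))
d=P[3]-P[0];print("row deg",np.degrees(np.arctan2(d[1],d[0])),np.linalg.norm(d[:2])/3)
E
```

```text
[[0.6202 0.1153 0.08  ]
 [0.5678 0.1825 0.084 ]
 [0.5202 0.2423 0.094 ]
 [0.4702 0.3014 0.116 ]]
row deg 128.8772267799754 0.07969960279338653
```

Emit:
servo_tool:
  motion:
    - [0, 41.6, 74.5, 3, 115]
    - [0, 41.6, 74.5, 3, 115]
    - [0, 41.6, 74.5, 3, 115]
    - [0, 41.6, 74.5, 3, 115]
    - [0, 41.6, 74.5, 3, 115]
    - [0, 41.6, 74.5, 3, 115]
    - [0, 41.6, 74.5, 3, 115]
    - [0, 41.6, 74.5, 3, 115]
    - [0, 41.6, 74.5, 3, 115]
    - [0, 41.6, 74.5, 3, 115]
    - [0, 41.6, 74.5, 3, 115]
    - [0, 41.6, 74.5, 3, 115]
    - [0, 41.6, 74.5, 3, 115]
    - [0, 41.6, 74.5, 3, 115]
    - [0, 41.6, 74.5, 3, 115]
    - [0, 41.6, 74.5, 3, 115]
    - [0, 41.6, 74.5, 3, 115]
    - [0, 41.6, 74.5, 3, 115]
    - [0, 41.6, 74.5, 3, 115]
    - [0, 41.6, 74.5, 3, 115]

```text
time_s: 2.7
ee_pos: [0.545, 0.2102, 0.4347]
eef_rot: [3.142, 0.0, 2.244]
force: [0.4, 0.3, -0.5]
grip_width: 0.0942
grip_force: 0.0
```

```bash
python3 - <<'E'
from h import *
c=cam("wrist");cv2.imwrite("pics/w1.png",c["image"][:,:,::-1])
o=ctrl.get_obs();print(o["ee_pos"],o["eef_rot"],c["wc"].round(3).tolist(),c["fx"])
for p in([.6202,.1153,.08],[.5678,.1825,.084],[.5202,.2423,.094],[.4702,.3014,.116]):print(w2px(c,p).round(1))
E
```

```text
[0.54499586 0.21023541 0.43467859] [-3.14157124e+00  3.55191152e-05  2.24377895e+00] [[0.782, -0.596, -0.181, 0.493], [0.623, 0.749, 0.227, 0.276], [-0.0, -0.29, 0.957, 0.414], [0.0, 0.0, 0.0, 1.0]] 295.2989602234537
[277.  288.1]
[277.7 226.8]
[277.7 163.5]
[275.3  83.6]
```

View pics/w1.png

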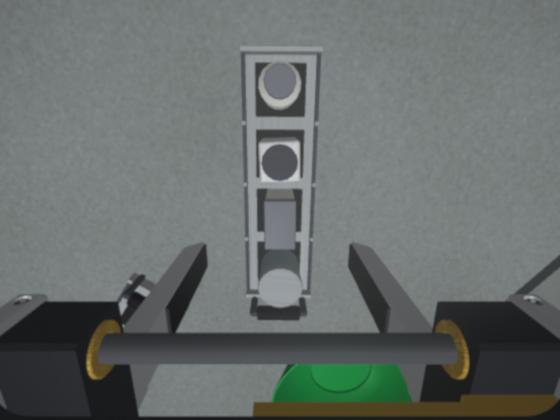

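The wrist view shows bottle cap (280,80), canister lid (280,162), tub lid (280,223) and jar lid (280,288), with the row nearly vertical in the image.

```bash
python3 - <<'E'
from h import *
c=cam("wrist")
e=ctrl.get_obs()["ee_pos"]
P=[px2w(c,*a) for a in((280,288,.08),(280,223,.084),(280,162,.094),(280,80,.116))]
for p in P: print(p.round(4),((p-e)*100).round(2)[:2])
A,B=px2w(c,281.5,49,.022),px2w(c,279.5,296,.022);d=A-B
print(A,B,"row",np.degrees(np.arctan2(d[1],d[0])),np.linalg.norm(d))
cv2.imwrite("pics/w2.png",cv2.resize(c["image"][40:325,225:335],None,fx=4,fy=2.1,interpolation=cv2.INTER_CUBIC)[:,:,::-1])
E
```

```text
[0.6231 0.118  0.08  ] [ 7.81 -9.24]
[0.5669 0.188  0.084 ] [ 2.19 -2.23]
[0.5211 0.2451 0.094 ] [-2.39  3.48]
[0.4717 0.3065 0.116 ] [-7.33  9.62]
[0.44517691 0.34371892 0.022     ] [0.65373495 0.07923511 0.022     ] row 128.25745678659183 0.3368206348060588
```

View pics/w2.png

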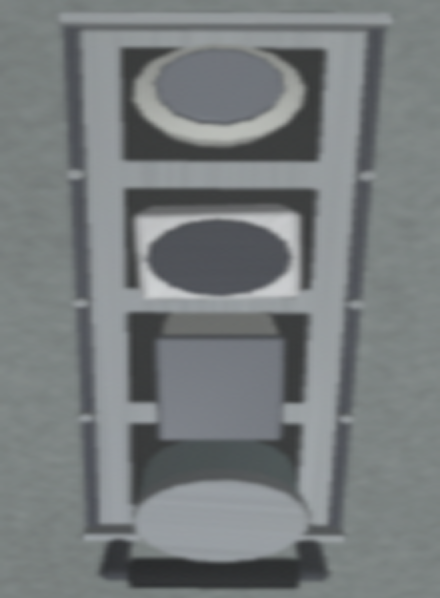

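Emit:
servo_tool:
  motion:
    - [0, 7.7, -9.3, -6, 0]
    - [0, 7.7, -9.3, -9, 0]
    - [0, 7.7, -9.3, -9, 0]
    - [0, 7.7, -9.3, -13, 0]
    - [0, 7.7, -9.3, -17, 0]
    - [0, 7.7, -9.3, -19, 0]
    - [0, 7.7, -9.3, -20.6, 0]
    - [0, 7.7, -9.3, -20.6, 0]
    - [1, 7.7, -9.3, -20.6, 0]
    - [1, 7.7, -9.3, -20.6, 0]
    - [1, 7.7, -9.3, -20.6, 0]
    - [1, 7.7, -9.3, -20.6, 0]
    - [1, 7.7, -9.3, -20.6, 0]
    - [1, 7.7, -9.3, -20.6, 0]
    - [1, 7.7, -9.3, -20.6, 0]
    - [1, 7.7, -9.3, -20.6, 0]
    - [1, 7.7, -9.3, -20.6, 0]
    - [1, 7.7, -9.3, -20.6, 0]
  squeeze: 20

```text
time_s: 5.05
ee_pos: [0.6221, 0.1174, 0.2289]
eef_rot: [3.141, 0.0, 2.244]
force: [-0.4, 0.1, 5.5]
grip_width: 0.0576
grip_force: 20.0
```

Emit:
servo_tool:
  motion:
    - [1, 0, 0, 3, 0]
    - [1, 0, 0, 8, 0]
    - [1, 0, 0, 14, 0]
    - [1, -1, -5, 17, -4]
    - [1, -3, -11, 18, -10]
    - [1, -4, -17, 18, -17]
    - [1, -6, -23, 18, -24]
    - [1, -8, -29, 18, -30]
    - [1, -9, -35, 18, -34]
    - [1, -9.2, -40, 18, -34]
    - [1, -9.2, -43, 18, -34]
    - [1, -9.2, -44.7, 18, -34]
    - [1, -9.2, -44.7, 18, -34]
    - [1, -9.2, -44.7, 18, -34]

```text
time_s: 6.8
ee_pos: [0.5303, -0.3286, 0.4086]
eef_rot: [-3.141, -0.0, 1.651]
force: [-0.0, 0.2, -1.4]
grip_width: 0.0574
grip_force: 20.0
```

```bash
python3 - <<'E'
from h import *
c=cam("wrist");cv2.imwrite("pics/w3.png",c["image"][:,:,::-1])
o=ctrl.get_obs();print(o["ee_pos"],o["eef_rot"])
for p in([.53,-.3296,.012],[.5238,-.2498,.012],[.5179,-.170,.012],[.5116,-.0906,.012]):print(w2px(c,p).round(1))
m=(c["image"].max(2)<45).astype(np.uint8)
n,l,s,ce=cv2.connectedComponentsWithStats(m)
for i in range(1,n):
    if 300<s[i,4]: print(s[i],ce[i],px2w(c,*ce[i],.012).round(4))
E
```

```text
[ 0.53030763 -0.32849866  0.40872543] [-3.14158824e+00 -1.56522924e-04  1.65173355e+00]
[276.7 189.9]
[276.8 126.1]
[277.2  53.5]
[277.3 -29.3]
[   0  303  560  117 7302] [176.1687209  362.53177212] [ 0.3942 -0.6198  0.012 ]
[ 367  307  124   94 3995] [423.74918648 341.67158949] [ 0.7745 -0.5493  0.012 ]
```

View pics/w3.png

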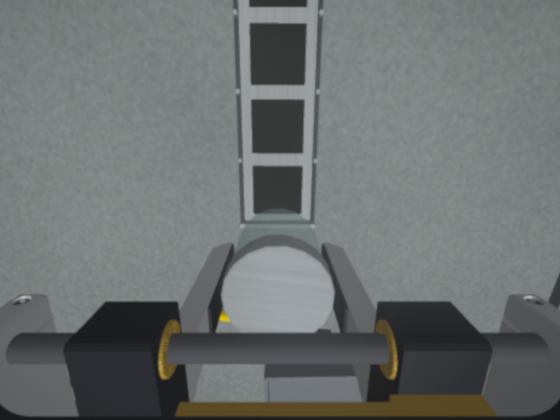

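The pads show at (277,190), (277,126) and (278,53), matching the positions from the top camera. The jar lid is in the grip at (278,287), and I'll check that for an offset in the grip.

```bash
python3 - <<'E'
from h import *
c=cam("wrist");e=ctrl.get_obs()["ee_pos"]
print(px2w(c,278,288,e[2]-.149)-e, [px2w(c,*p,.012).round(4) for p in((277.2,190),(277.5,126),(278,54))])
E
```

```text
[ 0.00043885  0.005738   -0.149     ] [array([ 0.5308, -0.3297,  0.012 ]), array([ 0.5247, -0.2497,  0.012 ]), array([ 0.5189, -0.1704,  0.012 ])]
```

Emit:
servo_tool:
  motion:
    - [1, 0, -0.4, -5, 0]
    - [1, 0, -0.4, -10, 0]
    - [1, 0, -0.4, -14, 0]
    - [1, 0, -0.4, -16.5, 0]
    - [1, 0, -0.4, -17.5, 0]
    - [1, 0, -0.4, -17.9, 0]
    - [1, 0, -0.4, -17.9, 0]
    - [1, 0, -0.4, -17.9, 0]
    - [0.25, 0, -0.4, -17.9, 0]
    - [0, 0, -0.4, -17.9, 0]
    - [0, 0, -0.4, -17.9, 0]
    - [0, 0, -0.4, -17.9, 0]
    - [0, 0, -0.4, -17.9, 0]
    - [0, 0, -0.4, -17.9, 0]
    - [0, 0, -0.4, -15, 0]
    - [0, 0, -0.4, -10, 0]
    - [0, 0, -0.4, -5, 0]
    - [0, 0, -0.4, 2, 0]
    - [0, 0, 6, 2, 0]
    - [0, 0, 6, 2, 0]

```text
time_s: 9.4
ee_pos: [0.5301, -0.267, 0.4302]
eef_rot: [3.14, 0.001, 1.653]
force: [-0.4, -0.7, 0.1]
grip_width: 0.094
grip_force: 0.0
```

```bash
python3 - <<'E'
from h import *
c=cam("wrist");cv2.imwrite("pics/w4.png",c["image"][:,:,::-1])
print(w2px(c,[.53,-.3296,.08]),w2px(c,[.53,-.3296,.012]),w2px(c,[.5238,-.2498,.012]))
E
```

```text
[272.03806434 247.52288657] [272.76549781 228.07905323] [272.77085131 172.56029295]
```

View pics/w4.png

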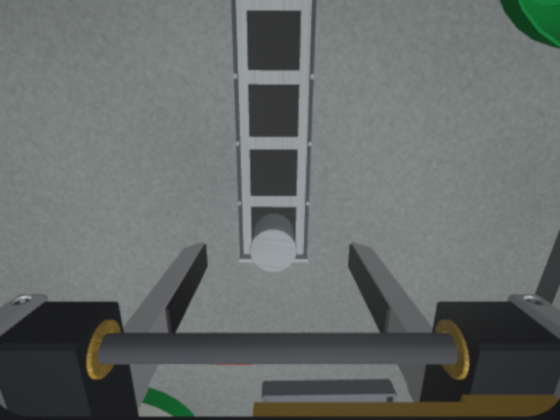

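The jar stands on the farthest pad with its lid at (273,249), against a predicted (272,247.5), so it's within 2 mm or so. The tub is next.

Emit:
servo_tool:
  motion:
    - [0, 0.5, 6, 0, 5]
    - [0, 1, 12, 0, 11]
    - [0, 1.5, 18, 0, 17]
    - [0, 2, 24, 0, 22]
    - [0, 2.5, 30, 0, 28]
    - [0, 3, 36, 0, 34]
    - [0, 3.7, 41, -2, 34]
    - [0, 3.7, 44, -5, 34]
    - [0, 3.7, 45.4, -10, 34]
    - [0, 3.7, 45.4, -14, 34]
    - [0, 3.7, 45.4, -17, 34]
    - [0, 3.7, 45.4, -19, 34]
    - [0, 3.7, 45.4, -20.2, 34]
    - [0, 3.7, 45.4, -20.2, 34]
    - [1, 3.7, 45.4, -20.2, 34]
    - [1, 3.7, 45.4, -20.2, 34]
    - [1, 3.7, 45.4, -20.2, 34]
    - [1, 3.7, 45.4, -20.2, 34]
    - [1, 3.7, 45.4, -20.2, 34]
    - [1, 3.7, 45.4, -20.2, 34]

```text
time_s: 11.95
ee_pos: [0.567, 0.1844, 0.2267]
eef_rot: [3.142, 0.0, 2.244]
force: [0.6, 0.2, -1.1]
grip_width: 0.0378
grip_force: 20.1
```

Emit:
servo_tool:
  motion:
    - [1, 0, 0, 0, 0]
    - [1, 0, 0, 0, 0]
    - [1, 0, 0, 0, 0]
    - [1, 0, 0, 0, 0]
    - [1, 0, 0, 0, 0]
    - [1, 0, 0, 0, 0]

```text
time_s: 12.7
ee_pos: [0.567, 0.1844, 0.2266]
eef_rot: [3.142, 0.0, 2.244]
force: [0.6, 0.2, -0.2]
grip_width: 0.0378
grip_force: 20.0
```

Emit:
servo_tool:
  motion:
    - [1, 0, 0, 3, 0]
    - [1, 0, 0, 8, 0]
    - [1, 0, 0, 14, 0]
    - [1, -0.5, -5, 17, -4]
    - [1, -1, -11, 18, -10]
    - [1, -2, -17, 18, -17]
    - [1, -3, -23, 18, -24]
    - [1, -4, -29, 18, -30]
    - [1, -4.3, -35, 18, -34]
    - [1, -4.3, -40, 17, -34]
    - [1, -4.3, -42.5, 14, -34]
    - [1, -4.3, -43.6, 10, -34]
    - [1, -4.3, -43.6, 6, -34]
    - [1, -4.3, -43.6, 3, -34]
    - [1, -4.3, -43.6, 3, -34]
    - [1, -4.3, -43.6, 3, -34]

```text
time_s: 14.7
ee_pos: [0.5243, -0.2518, 0.258]
eef_rot: [3.14, 0.001, 1.651]
force: [-0.4, -0.2, -1.3]
grip_width: 0.0374
grip_force: 20.0
```

Emit:
servo_tool:
  motion:
    - [1, 0, 0, -1.5, 0]
    - [1, 0, 0, -2.5, 0]
    - [1, 0, 0, -3, 0]
    - [1, 0, 0, -3, 0]
    - [1, 0, 0, -3, 0]
    - [0.25, 0, 0, -3, 0]
    - [0, 0, 0, -3, 0]
    - [0, 0, 0, -3, 0]
    - [0, 0, 0, -3, 0]
    - [0, 0, 0, -3, 0]
    - [0, 0, 0, -3, 0]
    - [0, 0, 0, 0, 0]
    - [0, 0, 0, 5, 0]
    - [0, 0, 0, 11, 0]
    - [0, 0, 0, 17, 0]
    - [0, 0, 6, 17, 0]
    - [0, 0, 6, 17, 0]
    - [0, 0, 6, 17, 0]

```text
time_s: 16.95
ee_pos: [0.524, -0.1918, 0.4265]
eef_rot: [-3.141, 0.0, 1.651]
force: [-0.3, 0.8, 0.1]
grip_width: 0.0937
grip_force: 0.0
```

```bash
python3 - <<'E'
from h import *
c=cam("wrist");cv2.imwrite("pics/w5.png",c["image"][:,:,::-1])
print(w2px(c,[.53,-.3296,.08]),w2px(c,[.5238,-.2498,.084]),w2px(c,[.5179,-.170,.012]))
E
```

```text
[272.98702888 303.34074131] [272.80377861 246.79763058] [273.69733617 169.84374553]
```

View pics/w5.png

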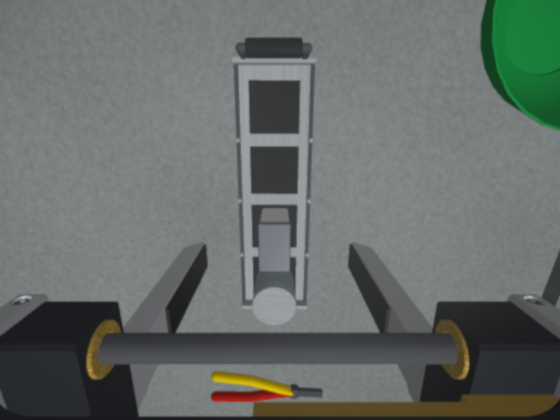

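The tub is centred on its pad, with its lid at (274,247) against a predicted (273,247). The jar reads within about 4 mm. The canister is next.

Emit:
servo_tool:
  motion:
    - [0, 0, 6, 0, 5]
    - [0, 0, 12, 0, 11]
    - [0, 0, 18, 0, 17]
    - [0, 0, 24, 0, 22]
    - [0, 0, 30, 0, 28]
    - [0, 0, 36, 0, 34]
    - [0, -0.3, 41, -2, 34]
    - [0, -0.3, 43, -5, 34]
    - [0, -0.3, 43.6, -8, 34]
    - [0, -0.3, 43.6, -8, 34]
    - [0, -0.3, 43.6, -8, 34]

```text
time_s: 18.38
ee_pos: [0.5216, 0.2437, 0.3477]
eef_rot: [3.141, 0.0, 2.243]
force: [0.7, 0.1, -0.3]
grip_width: 0.0944
grip_force: 0.0
```

Emit:
servo_tool:
  motion:
    - [0, 0, 0.1, -5, 0]
    - [0, 0, 0.1, -9, 0]
    - [0, 0, 0.1, -11, 0]
    - [0, 0, 0.1, -11.9, 0]
    - [0, 0, 0.1, -11.9, 0]
    - [1, 0, 0.1, -11.9, 0]
    - [1, 0, 0.1, -11.9, 0]
    - [1, 0, 0.1, -11.9, 0]
    - [1, 0, 0.1, -11.9, 0]
    - [1, 0, 0.1, -11.9, 0]
    - [1, 0, 0.1, -11.9, 0]
    - [1, 0, 0.1, -11.9, 0]
    - [1, 0, 0.1, -11.9, 0]
    - [1, 0, 0.1, -11.9, 0]

```text
time_s: 20.12
ee_pos: [0.521, 0.2454, 0.2277]
eef_rot: [-3.142, -0.0, 2.244]
force: [-0.5, -1.0, 1.7]
grip_width: 0.0465
grip_force: 19.9
```

Emit:
servo_tool:
  motion:
    - [1, 0, 0, 3, 0]
    - [1, 0, 0, 8, 0]
    - [1, 0, 0, 14, 0]
    - [1, 0, -5, 17, -4]
    - [1, 0, -11, 18, -10]
    - [1, 0, -17, 18, -17]
    - [1, 0, -23, 18, -24]
    - [1, 0, -29, 18, -30]
    - [1, -0.3, -34, 18, -34]
    - [1, -0.3, -38, 17, -34]
    - [1, -0.3, -40.5, 14, -34]
    - [1, -0.3, -41.5, 10, -34]
    - [1, -0.3, -41.5, 6, -34]
    - [1, -0.3, -41.5, 3, -34]
    - [1, -0.3, -41.5, 3, -34]
    - [1, -0.3, -41.5, 3, -34]

```text
time_s: 22.12
ee_pos: [0.5183, -0.1697, 0.2589]
eef_rot: [3.14, 0.001, 1.651]
force: [0.2, -0.7, -1.1]
grip_width: 0.0462
grip_force: 19.9
```

Emit:
servo_tool:
  motion:
    - [1, 0, 0, -1.5, 0]
    - [1, 0, 0, -2.5, 0]
    - [1, 0, 0, -3, 0]
    - [1, 0, 0, -3, 0]
    - [1, 0, 0, -3, 0]
    - [0.25, 0, 0, -3, 0]
    - [0, 0, 0, -3, 0]
    - [0, 0, 0, -3, 0]
    - [0, 0, 0, -3, 0]
    - [0, 0, 0, -3, 0]
    - [0, 0, 0, -3, 0]
    - [0, 0, 0, 0, 0]
    - [0, 0, 0, 5, 0]
    - [0, 0, 0, 11, 0]
    - [0, 0, 0, 17, 0]
    - [0, 0, 6, 17, 0]
    - [0, 0, 6, 17, 0]
    - [0, 0, 6, 17, 0]

```text
time_s: 24.38
ee_pos: [0.518, -0.1098, 0.4275]
eef_rot: [-3.141, 0.0, 1.651]
force: [-0.3, -0.4, 0.4]
grip_width: 0.0939
grip_force: 0.0
```

Emit:
servo_tool:
  motion:
    - [0, 0, 6, 0, 5]
    - [0, 0, 12, 0, 11]
    - [0, -1, 18, 0, 17]
    - [0, -2, 24, 0, 22]
    - [0, -3, 30, 0, 28]
    - [0, -4, 36, 0, 34]
    - [0, -4.5, 40, -1, 34]
    - [0, -4.5, 41.5, -2, 34]
    - [0, -4.5, 41.5, -4, 34]
    - [0, -4.5, 41.5, -4, 34]
    - [0, -4.5, 41.5, -4, 34]

```text
time_s: 25.75
ee_pos: [0.4736, 0.3045, 0.3882]
eef_rot: [3.141, 0.0, 2.242]
force: [-0.8, 0.5, 0.2]
grip_width: 0.0941
grip_force: 0.0
```

```bash
python3 - <<'E'
from h import *
c=cam("wrist");cv2.imwrite("pics/w6.png",c["image"][:,:,::-1])
print(ctrl.get_obs()["ee_pos"],w2px(c,[.4725,.3057,.116]))
E
```

```text
[0.47352311 0.30466092 0.38846013] [276.8160986  217.36484313]
```

View pics/w6.png

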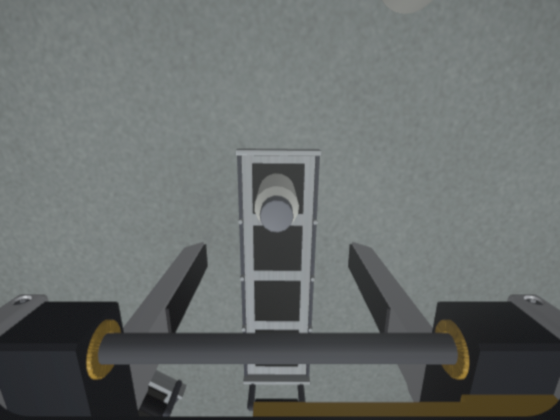

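The bottle cap is at (277,214), about 2 mm further along the row than predicted, so I'll adjust and grasp.

Emit:
servo_tool:
  motion:
    - [0, -0.1, 0.2, -5, 0]
    - [0, -0.1, 0.2, -10, 0]
    - [0, -0.1, 0.2, -14, 0]
    - [0, -0.1, 0.2, -15.9, 0]
    - [0, -0.1, 0.2, -15.9, 0]
    - [1, -0.1, 0.2, -15.9, 0]
    - [1, -0.1, 0.2, -15.9, 0]
    - [1, -0.1, 0.2, -15.9, 0]
    - [1, -0.1, 0.2, -15.9, 0]
    - [1, -0.1, 0.2, -15.9, 0]
    - [1, -0.1, 0.2, -15.9, 0]
    - [1, -0.1, 0.2, -15.9, 0]
    - [1, -0.1, 0.2, -15.9, 0]
    - [1, -0.1, 0.2, -15.9, 0]

```text
time_s: 27.55
ee_pos: [0.472, 0.3074, 0.2287]
eef_rot: [-3.141, -0.0, 2.244]
force: [-0.7, -1.6, 1.3]
grip_width: 0.0438
grip_force: 20.0
```

Emit:
servo_tool:
  motion:
    - [1, 0, 0, 3, 0]
    - [1, 0, 0, 8, 0]
    - [1, 0, 0, 14, 0]
    - [1, 0.5, -5, 17, -4]
    - [1, 1, -11, 18, -10]
    - [1, 2, -17, 18, -17]
    - [1, 3, -23, 18, -24]
    - [1, 3.5, -29, 18, -30]
    - [1, 4, -34, 18, -34]
    - [1, 4, -38, 18, -34]
    - [1, 4, -39.8, 16, -34]
    - [1, 4, -39.8, 11, -34]
    - [1, 4, -39.8, 6, -34]
    - [1, 4, -39.8, 3, -34]
    - [1, 4, -39.8, 3, -34]
    - [1, 4, -39.8, 3, -34]

```text
time_s: 29.55
ee_pos: [0.5124, -0.0907, 0.2599]
eef_rot: [3.14, 0.0, 1.651]
force: [-0.2, -0.3, -1.3]
grip_width: 0.0435
grip_force: 20.0
```

Emit:
servo_tool:
  motion:
    - [1, 0, 0, -1.5, 0]
    - [1, 0, 0, -2.5, 0]
    - [1, 0, 0, -3, 0]
    - [1, 0, 0, -3, 0]
    - [1, 0, 0, -3, 0]
    - [0.25, 0, 0, -3, 0]
    - [0, 0, 0, -3, 0]
    - [0, 0, 0, -3, 0]
    - [0, 0, 0, -3, 0]
    - [0, 0, 0, -3, 0]
    - [0, 0, 0, -3, 0]
    - [0, 0, 0, 0, 0]
    - [0, 0, 0, 5, 0]
    - [0, 0, 0, 11, 0]
    - [0, 0, 0, 17, 0]
    - [0, 0, -6, 17, 0]
    - [0, 0, -6, 17, 0]
    - [0, 0, -6, 17, 0]

```text
time_s: 31.8
ee_pos: [0.512, -0.1505, 0.4282]
eef_rot: [-3.141, -0.001, 1.65]
force: [0.1, 0.4, 0.1]
grip_width: 0.0943
grip_force: 0.0
```

```bash
python3 - <<'E'
from h import *
c=cam("wrist");cv2.imwrite("pics/w7.png",c["image"][:,:,::-1])
for p in([.53,-.3296,.08],[.5238,-.2498,.084],[.5179,-.170,.094],[.5116,-.0906,.116]):print(w2px(c,p))
E
```

```text
[280.03213332 330.37725735]
[280.312772   277.97269299]
[280.95879277 218.84046117]
[281.46970719 148.11660181]
```

View pics/w7.png

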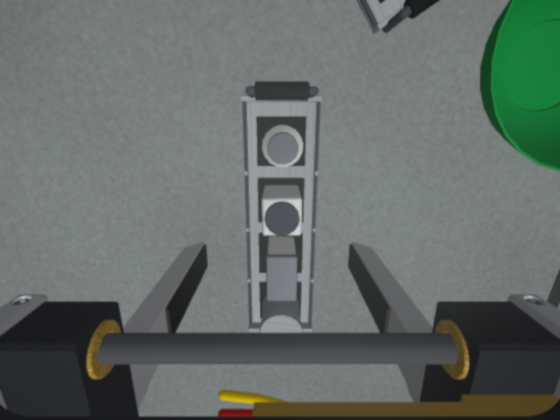

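All four stand upright within about 3 mm of where they should be: bottle (283,147), canister (282,218), tub (282,277), jar at the far end. Handing in.

```bash
python3 -c "
from station import ctrl
print(ctrl.hand_in())"
```

```text
the job is handed in; nothing more can be done
None
```

I moved all four containers to the empty rack in reverse order and handed the job in at about 32 s; in the last image they stand upright within about 4 mm of their pad centres, but hand-in returned no verdict.

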